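# Seat the coffee mill's burr spindle and hold it down

## Task

Using the orange scraper's blade, not the fingers, lift the blue cover of the coffee mill and swing it right back past upright so that it stays open; then lay the scraper flat on the mat. Take the burr spindle by its yellow block from the wooden stand, turn it until its cross-shaped splines drop into the brass drive socket, and push it straight down against the spring until its dark flange is flush on the brass. Finish still gripping the spindle and keeping it pressed fully home, and leave the pot, funnel, mess kit, mug and jar where they are.

Things in the scene. Friction and masses are not known exactly. Their poses are not given: they have to be found in the camera images.
- mill: Grey motor base of a coffee mill, fixed, 116 x 116 mm, its top face 60 mm above the mat. Origin at the centre of its underside, z up; its front (where the cover opens) faces its own -x, the hinge is on its +x side. As placed, the front faces roughly the world's +y. In the top is a square well with the brass drive.
- cover (a joint): Angle of the mill's blue hinged cover: 0 shut (level), grows as its front edge rises, about 1.57 upright, stop at 2.2. The hinge is stiff, so the cover stays at any angle; lifting it takes about 1.5 N near the edge.
- cover_edge (a point): Middle of the lower front edge of the blue cover (plate 118 mm from hinge to edge, 98 mm wide, 5 mm thick). Shut, it is 70 mm above the mat and overhangs the mill's front face by 8 mm; under it is an open slot 10 mm high above the mill's top face, clear for 36 mm inwards from the edge before the brass drive begins.
- cover_hinge (a point): Hinge axis of the cover, in the middle, 72 mm above the mat, 118 mm from the edge; the axis runs along the mill's y.
- drive (a joint): Angle of the brass drive rotor about the vertical, counted from the mill's own x axis, positive counter-clockwise from above. At 0 the two arms of its cross-shaped socket lie along the mill's x and y (so every quarter turn is alike). It is stiff (0.4 Nm) and keeps its angle.
- drive_rim (a point): Centre of the socket's mouth at the flat top of the brass drive, 64 mm above the mat, 4 mm above the mill's top face; its axes turn with the drive. The cross-shaped socket has slots 11 mm wide and 33 mm from end to end, in a drive about 54 mm across.
- ejector (a joint): Travel of the black spring-loaded ejector at the bottom of the socket (m): 0 at rest with its top 20 mm below the drive's rim, 0.010 when the spindle is fully home. Spring force 4 N at 0, 9 N at 0.010: it lifts the spindle if the spindle is let go.
- spindle: Steel burr spindle, 94 mm long, 0.2 kg or so, standing upright in the stand. Origin at its lower tip, z along it upwards. From the tip: tapered round nose 9 mm in diameter to 8 mm; cross splines (two crossed fins along its x and y, 30 mm from end to end, 8 mm thick) from 8 to 30 mm; dark flange 52 mm in diameter from 30 to 36 mm; burr cone to 62 mm; yellow block 24 x 24 mm from 62 to 94 mm, its faces square to the fins. Meshes at any quarter turn, within about 5 degrees.
- spindle_flange (a point): Centre of the flange's underside, on the spindle's axis 30 mm above its tip. This face lies flush on the drive's rim when the spindle is home.
- spindle_grip (a point): Where to grip the yellow block, on the spindle's axis 80 mm above its tip.
- stand: Fixed wooden block 70 x 70 x 45 mm with a round hole 37 mm wide; the spindle hangs in it by its flange, which rests on the block's top. Origin at the centre of its underside.
- scraper: Bright orange plastic scraper lying flat on the mat, 165 mm long, 0.07 kg. Origin on its underside below the middle of the handle; +x towards the blade, z up. Handle 90 mm long, 22 wide, 22 tall (from x -45 to +45 mm); blade flat along the underside, 50 mm wide, 3 mm thick, its edge at x +120 mm; a 34 mm wide, 9 mm high shoulder from x 42 to 56 mm.
- scraper_tip (a point): Middle of the scraper's blade edge, 120 mm ahead of the handle's middle, at half the blade's thickness.
- coffee_pot: White enamel coffee pot with black knob, 124 mm wide, 174 mm tall, handle and spout reaching 95 mm from its axis. Origin under its centre. Leave alone.
- funnel: Black plastic funnel standing mouth down, 110 mm wide, 110 mm tall. Origin under its centre. Leave alone.
- mess_kit: Closed aluminium mess kit, 162 mm wide, 52 mm tall. Origin under its centre. Leave alone.
- mug: Blue mug, 80 mm wide, 85 mm tall. Origin under its centre. Leave alone.
- jar: Amber jar, 76 mm wide, 100 mm tall. Origin under its centre. Leave alone.
Mind the look-alikes: they are no part of the job. Leave any red look-alike of the spindle alone.

How it is judged:
On the way, in this order (a step that is already met when the one before it is completed fails the run):
1. the scraper lifts the cover (value of joint cover above 0.25 rad and contact force between scraper and mill above 0.2 N), for 0.05 s.
2. the cover is past upright (value of joint cover above 1.6 rad), for 0.2 s.
3. the spindle's splines are in the socket (z of spindle_flange in the frame of drive_rim below 0.015 m and horizontal distance between spindle_flange and drive_rim below 0.005 m), for 0.1 s.
At the end, for the whole second after the job is handed in: Spindle upright in the drive and still gripped: flange within 3 mm of the rim and 4 mm of its axis, ejector in by over 6.5 mm, pressed on the mill with over 4 N. Cover past upright (over 1.55 rad). Scraper flat (within 0.1 rad), still, on the mat, untouched by the robot (z of spindle_flange in the frame of drive_rim below 0.003 m and horizontal distance between spindle_flange and drive_rim below 0.004 m and angle between spindle's own z axis and vertical below 0.08 rad and value of joint ejector above 0.0065 m and contact force between spindle and mill above 4 N and contact force between the fingers and spindle above 2 N and value of joint cover above 1.55 rad and height (world z) of scraper below 0.008 m and angle between scraper's own z axis and vertical below 0.1 rad and linear speed of scraper below 0.02 m/s and contact force between each of the arm, the fingers and scraper below 0.2 N); the arm keeps its last pose, push and grip.
It fails at once if the coffee pot, funnel, mess kit, mug or jar is moved by more than 30 mm (distance of any of coffee_pot, funnel, mess_kit, mug, jar from where it was at the start of the episode above 0.03 m).
It fails at once if the fingers push on the mill or its cover while the cover is partly open (below 1.2 rad) (value of joint cover between 0.03 and 1.2 rad and contact force between the fingers and mill above 1.5 N).
It also fails if it takes over 58 s, if anything falls off the work surface, if the arm or the gripper's body presses on something with over 40 N, if the wrist force passes 120 N, or if a joint passes its speed limit or range.

## Robot

A 6-joint arm with a two-finger parallel gripper is mounted at the origin on the work surface. World frame = base frame: x ahead of the robot, y to its left, z up, the work surface at z = 0. Lengths are in m, angles in rad, forces in N, time in s.
With the tool pointing down it reaches from about 0.35 to 0.775 m from the base axis. Payload 7.3 kg.
Tool frame: the origin (TCP) lies midway between the tips of the shut fingers; the grasp point (between the pads) lies 19 mm behind it; z points along the fingers, y is the direction in which the jaws open and shut (so a half turn about z gives the same grasp; the last joint's range is limited). The gripper opens to 92 mm and grips with 3 to 60 N. Pads are 19 mm wide; open, the fingers measure 130 mm over their backs; the gripper's body (75 mm by 190 mm) begins 47 mm behind the grasp point.
Start: joints at [-1.339, 0.342, 1.524, -0, 1.275, -0.146], TCP at [0.194, -0.488, 0.227] pointing down, gripper open.
Joint ranges: [-2.53, 2.53], [-0.77, 2.02], [0.04, 2.7], [-1, 4.14], [0.28, 2.66], [-3.11, 3.11]. Speed limits (rad/s): [2.57, 2.57, 3.14, 3.14, 3.14, 3.14].

## Interface

Orientations are given as a unit quaternion [w, x, y, z].
In Python, from plant import manip gives the robot as it stands. The module is installed in compiled form; this text tells all that it offers.
- The arm moves only by the shell command python3 -m creep 'ROWS'. ROWS is JSON, a list of rows, each a list of 7 numbers: the shift along the tool's x, y, z in cm, then the turn, a rotation vector about the tool's x, y, z in rad, then the closure in counts, from 0 (fully open) to 255 (shut). A call has 1 to 12 rows; each row shifts and turns the commanded pose from where the row before left it, along the tool's axes as they then stand; what a row does not reach is not made up. A row lasts 1/10 s, in which the tool goes at most 50 mm and 8.59 degrees, less where a joint would pass 70% of its speed; a pose out of reach is approached as far as the arm can. A call is refused whole if a number of a shift passes 5 or a number of a turn 0.15, either way. A call with a gripper value outside its range is refused whole. The fingers move at their own pace and stop on an object; the grip force is fixed at half the most. Time passes only in rows, so rows that do not move let the fingers close. It gives the time, the measured TCP pose, the force and the opening at its end, in the units of the state.
- manip.state(): the state, without advancing time (a new reading comes with each control period).
- manip.read_camera(name): name is "scene" or "top"; returns (picture, depth): 420x560x3 uint8, red, green, blue; 420x560 float32, m along the optical axis (not along the pixel's ray), 0 where there is no reading.
- manip.camera_model(name): a dict with "camera_matrix" (3x3 intrinsics, pixels), "extrinsics" (4x4, takes a point from camera to world coordinates). Camera axes: x right, y down, z forward; pixel columns grow to the right and rows downward; lengths in m; the calibration is good to about 2 mm. A picture is of the moment at which its call begins. camera_model takes no time and is no camera call.
- manip.sign_off(): hands the job in, once; it reports no verdict.
Trained networks look in the newest picture that a camera, given by its name, has taken for a name from the list of things; names that differ only in an ending like _2 or _b are one class to them, and where a whole thing is asked for, a point or a joint stands for the part that bears it (a point fixed in the world has none). Each returns a list of dicts, best first, with "p" (0 to 1); they miss things now and then, are a little off and sometimes report something else, mostly with a low value. They report only what shows in the picture. A call takes as long as a camera call. They do not tell look-alikes from the thing itself.
- manip.search_frame(label, camera): "position" ([column, row] in pixels, amid what is visible of it).
- manip.spot_point(label, camera): "position" ([column, row] in pixels: a listed point, or the origin of a listed thing).
The state is a dict: "t": time; "qpos": joint angles; "qd": joint speeds; "effort": joint torques, N m; "position": TCP position; "tcp_rot": TCP orientation; "contact_force": force on the tool from outside, world axes, zero at the start; "wrist_torque": the same for the moment, N m; "grip_width": finger opening in m.
Only numpy, scipy, OpenCV 4.12 (cv2) and the standard library are available. Lean on these libraries where they do the work, as an engineer would, in place of code of your own. Each camera call takes 0.05 s, during which the arm holds its last target. There are 200 camera calls.

## Working session

There is one attempt and no reset: what is moved stays moved. The work goes in short steps, Python scripts to look and compute and a shell command to move; the robot and the scene stay as the last step left them, time stands still between calls to the robot, and variables do not carry over. Pictures are saved under pics/ and viewed, about 8 in all and at most 12, crops included, and the job is handed in when it is done.

```bash
mkdir -p pics
cat > h.py <<'E'
import numpy as np, cv2
from plant import manip
from scipy.spatial.transform import Rotation as R
def cam(n):
    m=manip.camera_model(n); return np.array(m["camera_matrix"]),np.array(m["extrinsics"])
def shot(n,f=None):
    p,d=manip.read_camera(n)
    if f: cv2.imwrite('pics/'+f,p[:,:,::-1])
    return p,d
def world(n,d):
    K,E=cam(n); v,u=np.mgrid[:d.shape[0],:d.shape[1]]
    P=np.stack([(u-K[0,2])/K[0,0]*d,(v-K[1,2])/K[1,1]*d,d],-1)
    return P@E[:3,:3].T+E[:3,3]
def ray(n,uv,z):
    K,E=cam(n); r=E[:3,:3]@np.linalg.solve(K,[uv[0],uv[1],1]); return E[:3,3]+r*(z-E[2,3])/r[2]
def proj(n,P):
    K,E=cam(n); q=K@(E[:3,:3].T@(np.array(P)-E[:3,3])); return q[:2]/q[2]
def rot(s): q=s["tcp_rot"]; return R.from_quat([q[1],q[2],q[3],q[0]])
E
python3 - <<'E'
from h import *
for n in("scene","top"):
    p,d=shot(n,n+'0.png'); W=world(n,d); np.save(n+'0.npy',W)
    K,E=cam(n); print(n,K[0,0],E.round(3).tolist())
    for l,z in [("cover_edge",.07),("cover_hinge",.072),("mill",0),("drive_rim",.064),("spindle_grip",.095),("stand",0),("scraper",0),("scraper_tip",.0015),("coffee_pot",0),("funnel",0),("mess_kit",0),("mug",0),("jar",0)]:
        for r in manip.spot_point(l,n)[:3]: print(n,l,round(r["p"],2),np.round(r["position"]),ray(n,r["position"],z).round(3))
s=manip.state();print(s["t"],s["position"],s["tcp_rot"],s["grip_width"],s["contact_force"])
E
```

```text
scene 403.19681428100444 [[-0.648, 0.459, -0.608, 1.242], [0.762, 0.383, -0.523, 0.556], [-0.008, -0.802, -0.598, 0.738], [0.0, 0.0, 0.0, 1.0]]
scene cover_edge 0.88 [263. 189.] [ 0.506 -0.12   0.07 ]
scene cover_hinge 0.74 [241. 174.] [ 0.486 -0.23   0.072]
scene mill 0.9 [249. 200.] [ 0.502 -0.183  0.   ]
scene spindle_grip 0.98 [492. 252.] [0.389 0.489 0.095]
scene spindle_grip 0.8 [421. 246.] [0.473 0.355 0.095]
scene spindle_grip 0.69 [428. 252.] [0.483 0.376 0.095]
scene stand 0.77 [414. 275.] [0.476 0.356 0.   ]
scene scraper 0.96 [323. 235.] [0.494 0.095 0.   ]
scene scraper_tip 0.89 [290. 219.] [ 0.497 -0.022  0.001]
scene coffee_pot 0.63 [432. 358.] [0.671 0.487 0.   ]
scene coffee_pot 0.63 [250. 200.] [ 0.499 -0.182  0.   ]
scene funnel 0.97 [269. 301.] [ 0.772  0.133 -0.   ]
scene funnel 0.63 [434. 357.] [0.666 0.489 0.   ]
scene mess_kit 0.59 [207. 266.] [ 0.788 -0.064  0.   ]
scene mug 0.74 [186. 165.] [ 0.491 -0.509  0.   ]
scene jar 0.86 [156. 186.] [ 0.64  -0.479  0.   ]
top 442.64345274767646 [[0.004, -0.993, 0.118, 0.406], [-1.0, -0.002, 0.016, -0.017], [-0.016, -0
[... 527 characters left out ...]
raper 0.98 [252. 234.] [0.489 0.088 0.   ]
top scraper 0.67 [171. 238.] [0.477 0.357 0.   ]
top scraper_tip 0.8 [285. 237.] [ 0.48  -0.021  0.002]
top coffee_pot 0.65 [134. 181.] [0.669 0.49  0.   ]
top funnel 0.94 [243. 154.] [0.761 0.123 0.   ]
top mess_kit 0.34 [174. 242.] [0.462 0.347 0.   ]
top mess_kit 0.22 [421. 190.] [ 0.64  -0.474  0.   ]
top mug 0.73 [437. 241.] [ 0.468 -0.522  0.   ]
top mug 0.65 [285. 233.] [ 0.494 -0.021  0.   ]
top mug 0.48 [136. 184.] [0.657 0.485 0.   ]
top jar 0.67 [421. 189.] [ 0.643 -0.476  0.   ]
1.4 [ 0.19370516 -0.48798313  0.22674233] [4.98996502e-05 9.82210478e-01 1.87783318e-01 8.06968506e-06] 0.09189883586184394 [ 0.28412233 -0.14844796 -0.25532813]
```

View pics/scene0.png

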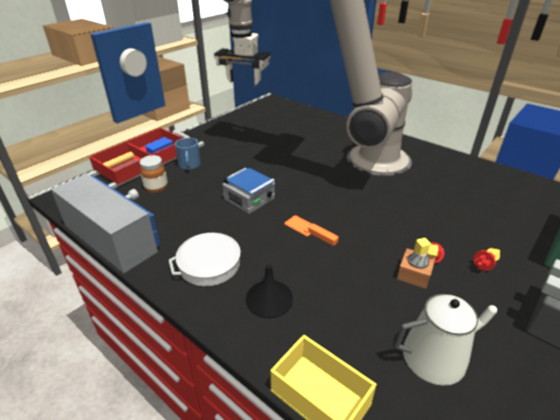

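View pics/top0.png

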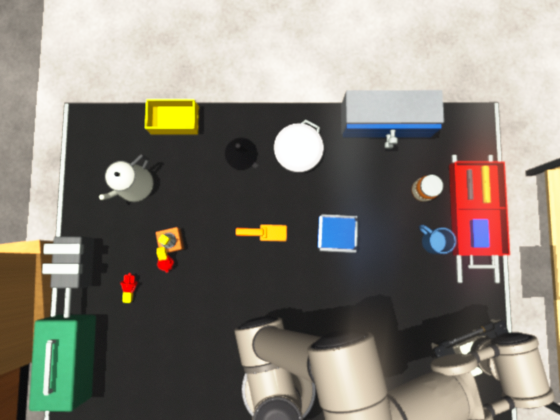

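```bash
cat > seg.py <<'E'
from h import *
def blob(hsv,W,lo,hi,box,zr):
    m=cv2.inRange(hsv,np.array(lo),np.array(hi))>0
    m&=(W[...,0]>box[0])&(W[...,0]<box[1])&(W[...,1]>box[2])&(W[...,1]<box[3])&(W[...,2]>zr[0])&(W[...,2]<zr[1])
    return W[m],m
E
python3 - <<'E'
from seg import *
for n in("scene","top"):
    im=cv2.imread(f'pics/{n}0.png'); hsv=cv2.cvtColor(im,cv2.COLOR_BGR2HSV); W=np.load(n+'0.npy')
    for nm,lo,hi,box,zr in [("handle",(5,150,100),(20,255,255),(.4,.6,-.1,.2),(.016,.04)),("scr",(5,150,100),(20,255,255),(.4,.6,-.1,.2),(-.01,.04)),("cover",(95,120,60),(125,255,255),(.35,.65,-.35,-.05),(.06,.09)),("yel",(20,100,100),(35,255,255),(.4,.53,.28,.42),(.085,.15)),("wood",(5,60,50),(20,220,255),(.4,.56,.26,.44),(.035,.055))]:
        P,m=blob(hsv,W,lo,hi,box,zr)
        if len(P)<5: print(n,nm,len(P)); continue
        r=cv2.minAreaRect((P[:,:2]*1000).astype(np.float32)); print(n,nm,len(P),np.round(r[0]),np.round(r[1]),round(r[2],1),P.min(0).round(3),P.max(0).round(3))
a=cv2.resize(cv2.imread('pics/scene0.png')[220:300,375:515],None,fx=5,fy=5,interpolation=cv2.INTER_CUBIC)
b=cv2.resize(cv2.imread('pics/top0.png')[210:310,110:210],None,fx=4,fy=4,interpolation=cv2.INTER_CUBIC)[:400]
o=np.zeros((400,800,3),np.uint8);o[:,:400]=cv2.resize(a,(400,229))[0:1].repeat(400,0)*0
o[:229,:400]=cv2.resize(a,(400,229));o[:,400:]=b
cv2.imwrite('pics/crop1.png',o)
E
```

```text
scene handle 201 [503.  96.] [89. 25.] 88.6 [0.49  0.051 0.016] [0.516 0.141 0.025]
scene scr 686 [498.  56.] [173.  65.] 88.5 [ 0.465 -0.03  -0.003] [0.53  0.142 0.025]
scene cover 539 [ 497. -187.] [ 98. 100.] 86.3 [ 0.447 -0.239  0.069] [ 0.549 -0.137  0.079]
scene yel 172 [473. 355.] [25. 26.] 56.5 [0.46  0.34  0.086] [0.489 0.37  0.111]
scene wood 416 [460. 354.] [101.  75.] 11.7 [0.403 0.313 0.035] [0.514 0.396 0.055]
top handle 15 [498. 115.] [20. 49.] 0.7 [0.488 0.091 0.018] [0.508 0.14  0.023]
top scr 204 [495.  61.] [ 57. 170.] 0.1 [ 0.467 -0.024 -0.007] [0.523 0.146 0.023]
top cover 972 [ 491. -188.] [103.  96.] 86.9 [ 0.442 -0.242  0.066] [ 0.54  -0.137  0.085]
top yel 77 [468. 356.] [25. 23.] 57.5 [0.452 0.341 0.088] [0.483 0.371 0.117]
top wood 256 [468. 356.] [70. 73.] 12.9 [0.432 0.313 0.035] [0.509 0.397 0.055]
```

View pics/crop1.png

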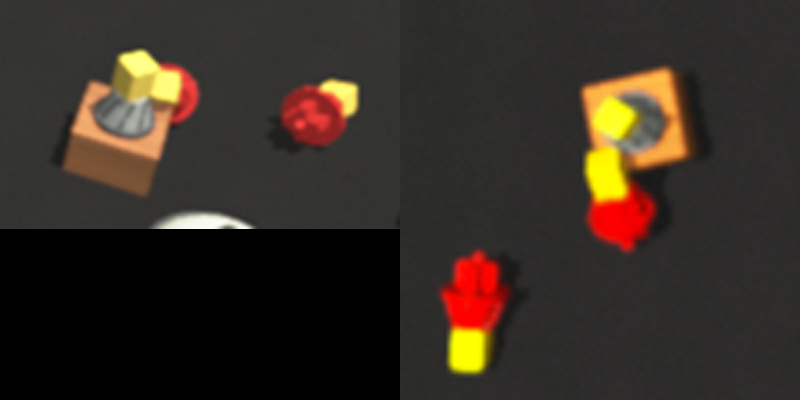

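The spindle meant is the grey one with the yellow block standing in the wooden stand: scene (421,246), top (164,240). The red pieces at scene (436,252) and (487,260), or top (165,262) and (128,290), are look-alikes lying on the mat. The scraper blade already points along −y at the mill's front. Next I plan the approach to the scraper handle.

```bash
cat >> h.py <<'E'
def plan(pos,Rt,n,s=None,p0=None,R0=None):
    s=s or manip.state(); p=np.array(s["position"]) if p0 is None else np.array(p0); r=rot(s) if R0 is None else R0
    w=(r.inv()*Rt).as_rotvec(); dp=(np.array(pos)-p)/n
    for i in range(n):
        d=r.inv().apply(dp)*100; print(np.round(np.r_[d,w/n],3).tolist()); r=r*R.from_rotvec(w/n)
def down(yaw,pitch=0): # tool x at world yaw deg, z down
    c,s=np.cos(np.radians(yaw)),np.sin(np.radians(yaw)); return R.from_matrix(np.array([[c,s,0],[s,-c,0],[0,0,-1.]]))
E
python3 -c "
from h import *
plan([.5,.07,.15],down(89),14)"
```

```text
[3.504, -2.898, 0.548, 0.0, 0.0, -0.084]
[3.734, -2.593, 0.548, 0.0, 0.0, -0.084]
[3.939, -2.271, 0.548, 0.0, 0.0, -0.084]
[4.115, -1.933, 0.548, 0.0, 0.0, -0.084]
[4.263, -1.581, 0.548, 0.0, 0.0, -0.084]
[4.381, -1.218, 0.548, 0.0, 0.0, -0.084]
[4.467, -0.846, 0.548, 0.0, 0.0, -0.084]
[4.522, -0.468, 0.548, 0.0, 0.0, -0.084]
[4.546, -0.087, 0.548, 0.0, 0.0, -0.084]
[4.537, 0.294, 0.548, 0.0, 0.0, -0.084]
[4.496, 0.674, 0.548, 0.0, 0.0, -0.084]
[4.424, 1.048, 0.548, 0.0, 0.0, -0.084]
[4.321, 1.416, 0.548, 0.0, 0.0, -0.084]
[4.187, 1.773, 0.548, 0.0, 0.0, -0.084]
```

```bash
python3 -m creep '[[3.5,-2.9,0.3,0,0,-0.084,0],[3.7,-2.6,0.3,0,0,-0.084,0],[3.9,-2.3,0.3,0,0,-0.084,0],[4.1,-1.9,0.3,0,0,-0.084,0],[4.3,-1.6,0.3,0,0,-0.084,0],[4.4,-1.2,0.3,0,0,-0.084,0],[4.5,-0.85,0.3,0,0,-0.084,0],[4.5,-0.5,0.5,0,0,-0.084,0],[4.5,-0.1,0.5,0,0,-0.084,0],[4.5,0.3,0.5,0,0,-0.084,0],[4.5,0.7,0.8,0,0,-0.084,0],[4.4,1.0,0.8,0,0,-0.084,0]]'
python3 -m creep '[[4.3,1.4,0.8,0,0,-0.084,0],[4.2,1.8,0.8,0,0,-0.084,0],[0,0,0,0,0,0,0],[0,0,0,0,0,0,0]]'
python3 - <<'E'
from h import *
s=manip.state(); print(s["t"],s["position"].__repr__(),rot(s).as_matrix().round(3).tolist())
plan([.5,.07,.05],down(89),6)
from seg import *
p,d=shot("top","top1.png"); W=world("top",d); hsv=cv2.cvtColor(p,cv2.COLOR_RGB2HSV)
p2,d2=shot("scene","scene1.png")
E
```

```text
t: 2.6
position: [0.4557, -0.0084, 0.1747]
tcp_rot: [0.001, 0.768, 0.64, 0.0]
contact_force: [0.4, -1.2, 0.1]
grip_width: 0.0921
t: 3.0
position: [0.4985, 0.0702, 0.1582]
tcp_rot: [-0.0, 0.712, 0.702, -0.0]
contact_force: [-0.2, -0.1, 0.1]
grip_width: 0.0916
3.0 array([0.49850756, 0.07023599, 0.15822282]) [[0.015, 1.0, -0.001], [1.0, -0.015, -0.0], [-0.0, -0.001, -1.0]]
[-0.003, 0.027, 1.804, -0.0, 0.0, 0.0]
[-0.003, 0.026, 1.804, -0.0, 0.0, 0.0]
[-0.003, 0.026, 1.804, -0.0, 0.0, 0.0]
[-0.003, 0.026, 1.804, -0.0, 0.0, 0.0]
[-0.003, 0.026, 1.804, -0.0, 0.0, 0.0]
[-0.003, 0.025, 1.804, -0.0, 0.0, 0.0]
```

```bash
python3 -m creep '[[0,0.1,4,0,0,0,0],[0,0,4,0,0,0,0],[0,0,4,0,0,0,0],[0,0,2,0,0,0,0],[0,0,1,0,0,0,0],[0,0,0.3,0,0,0,0],[0,0,0,0,0,0,0],[0,0,0,0,0,0,255],[0,0,0,0,0,0,255],[0,0,0,0,0,0,255],[0,0,0,0,0,0,255],[0,0,0,0,0,0,255]]'
python3 -m creep '[[0,0,0,0,0,0,255],[0,0,0,0,0,0,255],[0,0,0,0,0,0,255],[0,0,0,0,0,0,255]]'
```

```text
t: 4.3
position: [0.4998, 0.0695, 0.0059]
tcp_rot: [0.0, 0.713, 0.701, 0.0]
contact_force: [-0.7, 0.2, 0.0]
grip_width: 0.056
t: 4.7
position: [0.4996, 0.0694, 0.0056]
tcp_rot: [0.0, 0.713, 0.701, -0.0]
contact_force: [-0.1, 0.3, 0.6]
grip_width: 0.0243
```

```bash
python3 -m creep '[[0,0,0,0,0,0,255],[0,0,0,0,0,0,255],[0,0,0,0,0,0,255],[0,0,-2,0,0,0,255],[0,0,-3,0,0,0,255],[0,0,-1.3,0,0,0,255],[0,0,0,0,0,0,255],[0,0,0,0,0,0,255]]'
python3 - <<'E'
from seg import *
for n in("scene","top"):
    p,d=shot(n,n+"2.png"); W=world(n,d); np.save(n+'2.npy',W)
    hsv=cv2.cvtColor(p,cv2.COLOR_RGB2HSV)
    P,m=blob(hsv,W,(5,150,80),(22,255,255),(.4,.6,-.15,.2),(.03,.12))
    y=P[:,1]
    for a in np.arange(-.06,.16,.01):
        k=(y>a)&(y<=a+.01)
        if k.sum(): print(n,round(a,2),k.sum(),P[k].min(0).round(3),P[k].max(0).round(3),np.median(P[k][:,2]).round(4))
    for l,z in(("scraper_tip",.065),("cover_edge",.07),("cover_hinge",.072)):
        for r in manip.spot_point(l,n)[:2]: print(l,r["p"],np.round(r["position"],1),ray(n,r["position"],z).round(4))
    # mill region profile along y
    for a in np.arange(-.26,-.1,.005):
        k=(np.abs(W[...,0]-.5)<.03)&(W[...,1]>a)&(W[...,1]<=a+.005)
        if k.sum(): print(round(a,3),np.percentile(W[k][:,2],[10,50,90]).round(3))
im=cv2.imread('pics/scene2.png')[140:260,200:360]; cv2.imwrite('pics/crop2.png',cv2.resize(im,None,fx=5,fy=5,interpolation=cv2.INTER_CUBIC))
E
```

```text
t: 5.5
position: [0.4994, 0.0694, 0.0683]
tcp_rot: [-0.0, 0.713, 0.701, -0.0]
contact_force: [-0.2, 0.1, -0.8]
grip_width: 0.0216
scene -0.03 2 [ 0.519 -0.023  0.065] [ 0.521 -0.021  0.066] 0.0656
scene -0.02 9 [ 0.516 -0.02   0.061] [ 0.527 -0.011  0.068] 0.0666
scene -0.01 11 [ 0.515 -0.01   0.063] [ 0.525 -0.     0.068] 0.0665
scene 0.0 9 [0.517 0.001 0.061] [0.525 0.008 0.067] 0.0654
scene 0.01 10 [0.517 0.011 0.064] [0.525 0.019 0.067] 0.0662
scene 0.02 11 [0.517 0.02  0.064] [0.527 0.029 0.069] 0.0658
scene 0.03 9 [0.517 0.031 0.063] [0.526 0.04  0.068] 0.0649
scene 0.04 9 [0.518 0.04  0.064] [0.526 0.048 0.068] 0.0656
scene 0.05 13 [0.514 0.051 0.064] [0.526 0.06  0.069] 0.0656
scene 0.06 2 [0.49  0.068 0.082] [0.497 0.07  0.084] 0.0828
scene 0.07 15 [0.489 0.07  0.074] [0.51  0.08  0.087] 0.084
scene 0.08 31 [0.494 0.08  0.066] [0.515 0.089 0.088] 0.0833
scene 0.09 36 [0.495 0.09  0.065] [0.515 0.1   0.087] 0.0819
scene 0.1 39 [0.489 0.1   0.066] [0.516 0.11  0.087] 0.0827
scene 0.11 39 [0.493 0.11  0.065] [0.515 0.12  0.089] 0.082
scene 0.12 33 [0.492 0.121 0.066] [0.516 0.1
[... 1743 characters left out ...]
 [0.071 0.074 0.076]
-0.225 [0.07  0.073 0.078]
-0.22 [0.072 0.075 0.077]
-0.215 [0.07  0.074 0.077]
-0.21 [0.071 0.075 0.079]
-0.205 [0.07  0.073 0.077]
-0.2 [0.072 0.075 0.078]
-0.195 [0.071 0.074 0.077]
-0.19 [0.07  0.073 0.077]
-0.185 [0.072 0.075 0.078]
-0.18 [0.071 0.073 0.077]
-0.175 [0.072 0.075 0.078]
-0.17 [0.071 0.074 0.077]
-0.165 [0.07  0.076 0.079]
-0.16 [0.07  0.075 0.079]
-0.155 [0.07  0.074 0.078]
-0.15 [0.071 0.075 0.078]
-0.145 [0.07  0.075 0.078]
-0.14 [0.07  0.074 0.08 ]
-0.135 [0.07  0.074 0.077]
-0.13 [-0.002  0.07   0.077]
-0.125 [-0.005  0.001  0.074]
-0.12 [-0.003  0.     0.004]
-0.115 [-0.005 -0.002  0.002]
-0.11 [-0.006 -0.001  0.003]
-0.105 [-0.005 -0.001  0.002]
```

View pics/crop2.png

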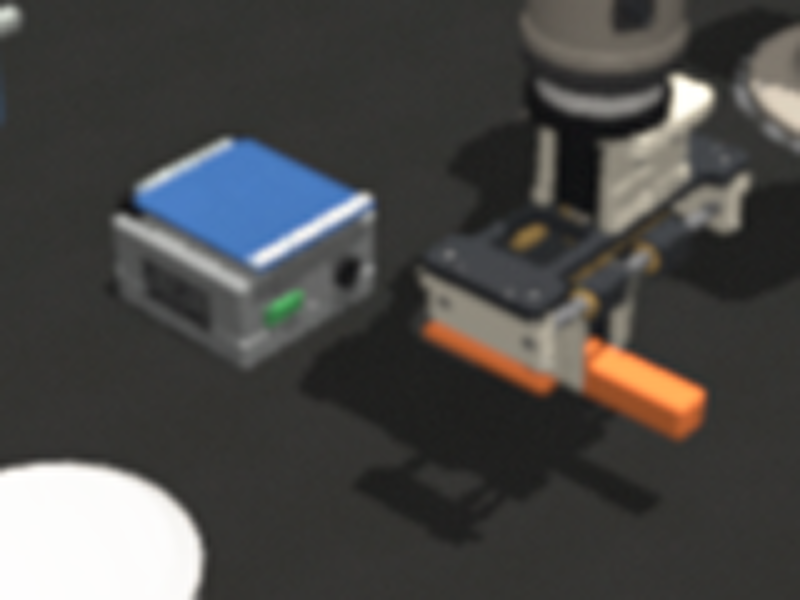

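The crop shows the scraper held level, its blade about 105 mm short of the cover's front edge, whose crop position is (312,230). I insert about 28 mm.

```bash
python3 -m creep '[[-3,0,0,0,0,0,255],[-4,0,0,0,0,0,255],[-3,0,0,0,0,0,255],[0,0,0,0,0,0,255],[-0.7,0,0,0,0,0,255],[-0.7,0,0,0,0,0,255],[-0.7,0,0,0,0,0,255],[-0.6,0,0,0,0,0,255],[-0.6,0,0,0,0,0,255],[0,0,0,0,0,0,255],[0,0,0,0,0,0,255]]'
```

```text
t: 7.0
position: [0.4974, -0.0636, 0.0687]
tcp_rot: [-0.0, 0.713, 0.701, -0.0]
contact_force: [0.0, 0.4, -0.7]
grip_width: 0.0217
```

```bash
python3 -m creep '[[0,0,-0.4,0,0,0,255],[-0.05,0,-0.7,0,0,0,255],[-0.05,0,-0.7,0,0,0,255],[-0.15,0,-0.7,0,0,0,255],[-0.15,0,-0.6,0,0,0,255],[-0.25,0,-0.6,0,0,0,255],[-0.25,0,-0.6,0,0,0,255],[0,0,0,0,0,0,255]]'
python3 - <<'E'
from seg import *
s=manip.state(); print(s["wrist_torque"])
for n in ("scene","top"):
    p,d=shot(n,n+"3.png"); W=world(n,d)
    hsv=cv2.cvtColor(p,cv2.COLOR_RGB2HSV)
    P,m=blob(hsv,W,(95,120,60),(125,255,255),(.43,.57,-.36,-.05),(.05,.3))
    print(n,len(P),P.min(0),P.max(0)); c=np.polyfit(P[:,1],P[:,2],1); print("angle",np.arctan(c[0]))
im=cv2.imread('pics/scene3.png')[120:240,200:360]; cv2.imwrite('pics/crop3.png',cv2.resize(im,None,fx=4,fy=4,interpolation=cv2.INTER_CUBIC))
E
```

```text
t: 7.8
position: [0.4978, -0.0732, 0.1127]
tcp_rot: [0.001, 0.713, 0.701, 0.0]
contact_force: [-0.4, 0.0, -2.0]
grip_width: 0.0219
[ 0.08593794 -0.09972489 -0.06298382]
scene 78 [ 0.4921402  -0.23621393  0.07798305] [ 0.54794753 -0.15979554  0.12094093]
angle 0.4921521086720361
top 563 [ 0.44251076 -0.24204128  0.06910894] [ 0.53776071 -0.16030185  0.12066851]
angle 0.48134311626128046
```

View pics/crop3.png

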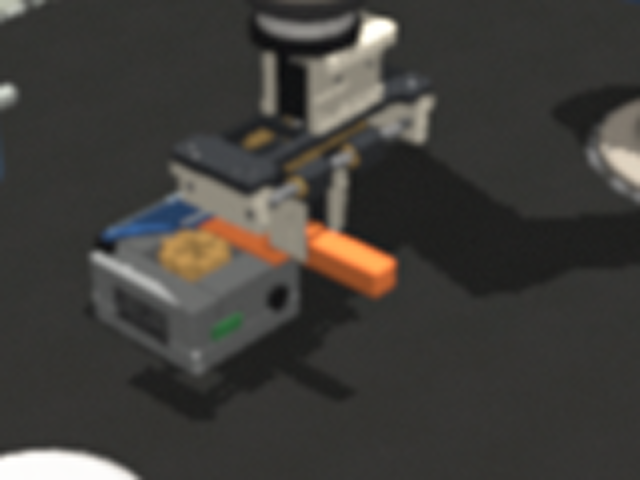

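```bash
python3 -m creep '[[-0.67,0,-1.17,0,0,0,255],[-0.84,0,-1.05,0,0,0,255],[-1.0,0,-0.92,0,0,0,255],[-1.1,0,-0.76,0,0,0,255],[-1.2,0,-0.58,0,0,0,255],[-1.3,0,-0.4,0,0,0,255],[-1.33,0,-0.2,0,0,0,255],[-1.35,0,0,0,0,0,255],[-1.33,0,0.2,0,0,0,255],[-1.3,0,0.3,0,0,0,255],[-0.9,0,0.2,0,0,0,255],[0,0,0,0,0,0,255]]'
python3 -m creep '[[0,0,0,0,0,0,255],[0,0,0,0,0,0,255],[0,0,0,0,0,0,255],[3,0,-0.5,0,0,0,255],[4,0,-0.5,0,0,0,255],[4.5,0,0,0,0,0,255],[5,0,0,0,0,0,255],[5,0,0,0,0,0,255],[4,0,0,0,0,0,255]]'
python3 - <<'E'
from seg import *
for n in ("scene","top"):
    p,d=shot(n,n+"4.png"); W=world(n,d); np.save(n+'4.npy',W)
    hsv=cv2.cvtColor(p,cv2.COLOR_RGB2HSV)
    P,m=blob(hsv,W,(95,120,60),(125,255,255),(.41,.59,-.4,-.05),(.07,.3))
    print(n,len(P),P.min(0),P.max(0)); c=np.polyfit(P[:,2],P[:,1],1); print("angle",np.pi/2+np.arctan(-c[0]))
    for r in manip.spot_point("drive_rim",n)[:2]: print(r["p"],np.round(r["position"],1),ray(n,r["position"],.064).round(4))
a=cv2.imread('pics/scene4.png')[130:230,190:290];b=cv2.imread('pics/top4.png')[190:290,300:400]
cv2.imwrite('pics/crop4.png',cv2.resize(np.hstack([a,b]),None,fx=4,fy=4,interpolation=cv2.INTER_CUBIC))
E
```

```text
t: 9.1
position: [0.495, -0.1972, 0.1549]
tcp_rot: [-0.0, 0.714, 0.701, -0.0]
contact_force: [-0.6, 0.3, -1.2]
grip_width: 0.0216
t: 10.0
position: [0.4991, 0.0621, 0.1658]
tcp_rot: [0.0, 0.713, 0.702, 0.0]
contact_force: [1.2, 0.7, 0.1]
grip_width: 0.0218
scene 969 [ 0.44163923 -0.30976566  0.07398478] [ 0.54499631 -0.24077387  0.1723136 ]
angle 2.1501687252380988
0.59 [254.3 199.2] [ 0.5539 -0.1112  0.064 ]
0.47 [246.2 181.8] [ 0.5013 -0.1936  0.064 ]
top 862 [ 0.4375217  -0.30991591  0.07379166] [ 0.53621424 -0.24231784  0.17894624]
angle 2.1506875923154793
0.52 [339.3 234.3] [ 0.4859 -0.1928  0.064 ]
```

View pics/crop4.png

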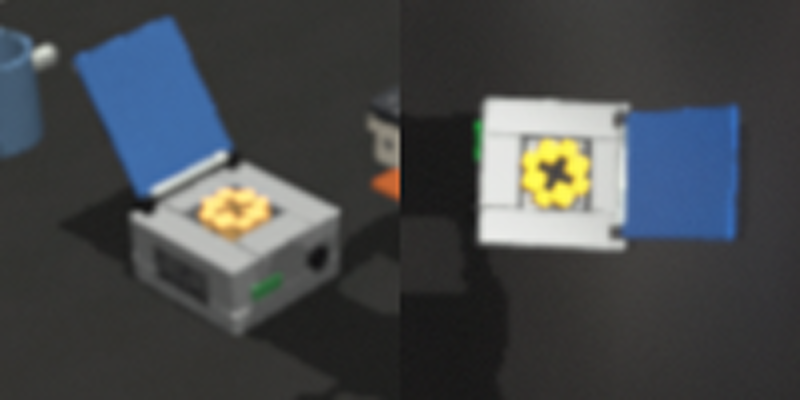

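The cover stands at about 2.15 rad, and the top view shows the socket at about pixel (339,233.5). I lay the scraper down next.

```bash
python3 -m creep '[[0,0,4,0,0,0,255],[0,0,4,0,0,0,255],[0,0,4,0,0,0,255],[0,0,2,0,0,0,255],[0,0,1,0,0,0,255],[0,0,0.6,0,0,0,255],[0,0,0.3,0,0,0,255],[0,0,0,0,0,0,255],[0,0,0,0,0,0,255]]'
python3 -m creep '[[0,0,0,0,0,0,160],[0,0,0,0,0,0,80],[0,0,0,0,0,0,0],[0,0,0,0,0,0,0],[0,0,0,0,0,0,0],[0,0,0,0,0,0,0],[0,0,-2,0,0,0,0],[0,0,-4,0,0,0,0],[0,0,-5,0,0,0,0],[0,0,-5,0,0,0,0]]'
python3 - <<'E'
from h import *
# rectify the drive top at z=.064 from both cameras, 0.25 mm/px
for n in("scene","top"):
    im=cv2.imread(f'pics/{n}4.png'); c=np.array([.49,-.19]); N=240
    g=np.array([[c[0]-.04,c[1]-.04],[c[0]+.04,c[1]-.04],[c[0]+.04,c[1]+.04],[c[0]-.04,c[1]+.04]])
    src=np.float32([proj(n,[*q,.064]) for q in g]); dst=np.float32([[0,0],[N,0],[N,N],[0,N]])  # col=x,row=y
    o=cv2.warpPerspective(im,cv2.getPerspectiveTransform(src,dst),(N,N),flags=cv2.INTER_CUBIC)
    hsv=cv2.cvtColor(o,cv2.COLOR_BGR2HSV); m=cv2.inRange(hsv,np.array([8,90,120]),np.array([35,255,255]))
    cs,_=cv2.findContours(m,0,2); k=max(cs,key=cv2.contourArea); (x,y),rr=cv2.minEnclosingCircle(k); M=cv2.moments(cv2.convexHull(k)); 
    x,y=M['m10']/M['m00'],M['m01']/M['m00']
    print(n,'centre',c-.04+np.array([x,y])*.08/N,'r',rr*.08/N)
    v=cv2.cvtColor(o,cv2.COLOR_BGR2GRAY).astype(np.float32)
    t=np.radians(np.arange(0,360,2)); rad=np.arange(.005,.0145,.001)*N/.08
    pr=np.mean([cv2.remap(v,(x+q*np.cos(t)).astype(np.float32)[None],(y+q*np.sin(t)).astype(np.float32)[None],cv2.INTER_LINEAR)[0] for q in rad],0)
    f=np.sum(pr*np.exp(4j*t)); print('dark arms at',(np.degrees(np.angle(-f))/4)%90,abs(f)/pr.sum(), pr.reshape(4,45).mean(0).round()[::3])
    cv2.imwrite(f'pics/rect_{n}.png',cv2.resize(o,(400,400)))
a=np.hstack([cv2.imread('pics/rect_scene.png'),cv2.imread('pics/rect_top.png')]); cv2.imwrite('pics/rect.png',a)
E
```

```text
t: 11.1
position: [0.5002, 0.0591, 0.0074]
tcp_rot: [0.001, 0.713, 0.701, 0.001]
contact_force: [0.6, 0.3, -1.4]
grip_width: 0.0219
t: 12.1
position: [0.4989, 0.0592, 0.1679]
tcp_rot: [-0.0, 0.713, 0.701, -0.0]
contact_force: [1.3, 0.3, 0.4]
grip_width: 0.0911
scene centre [ 0.5007688  -0.18602473] r 0.03571378580729167
dark arms at 53.39297957758441 0.008381253141769913 [190. 190. 190. 190. 189. 188. 186. 185. 184. 184. 184. 186. 187. 188.
 189.]
top centre [ 0.49063508 -0.19011939] r 0.029570177714029946
dark arms at 62.19371794124385 0.14962794052849296 [158. 171. 178. 179. 175. 167. 154. 136. 118. 104.  96.  97. 106. 122.
 141.]
```

View pics/rect.png

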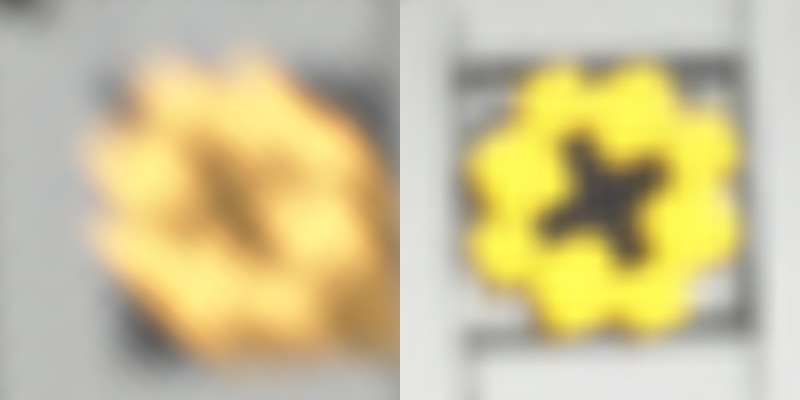

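Run:
```python
from seg import *
for n in("scene","top"):
    p,d=shot(n,n+"5.png"); W=world(n,d); hsv=cv2.cvtColor(p,cv2.COLOR_RGB2HSV)
    P,m=blob(hsv,W,(5,150,80),(22,255,255),(.4,.6,-.15,.2),(-.02,.12)); r=cv2.minAreaRect((P[:,:2]*1000).astype(np.float32)); print(n,'scraper',r,np.percentile(P[:,2],[5,50,95]).round(3))
    im=p[:,:,::-1].copy(); c=np.array([.47,.356]); N=240; z=.109; h=.03
    g=c+h*np.array([[-1,-1],[1,-1],[1,1],[-1,1]])
    o=cv2.warpPerspective(im,cv2.getPerspectiveTransform(np.float32([proj(n,[*q,z]) for q in g]),np.float32([[0,0],[N,0],[N,N],[0,N]])),(N,N),flags=cv2.INTER_CUBIC)
    hs=cv2.cvtColor(o,cv2.COLOR_BGR2HSV); 
    mm=cv2.inRange(hs,np.array([20,90,150 if n=='top' else 200]),np.array([38,255,255])); k=max(cv2.findContours(mm,0,2)[0],key=cv2.contourArea); q=cv2.minAreaRect(k)
    print('block',c-h+np.array(q[0])*2*h/N,np.array(q[1])*2*h/N,q[2])
    cv2.imwrite(f'pics/blk_{n}.png',cv2.resize(o,(400,400)))
cv2.imwrite('pics/blk.png',np.hstack([cv2.imread('pics/blk_scene.png'),cv2.imread('pics/blk_top.png')]))
plan([.47,.356,.16],down(147),12)
```

```text
scene scraper ((497.1556091308594, 45.74879837036133), (62.897281646728516, 170.51077270507812), 1.6593997478485107) [0.    0.005 0.023]
block [0.48048556 0.36555597] [0.05038164 0.03773657] 71.8472900390625
top scraper ((495.088623046875, -14.542957305908203), (56.942501068115234, 39.84947204589844), 0.028670422732830048) [-0.005  0.002  0.006]
block [0.466625 0.35525 ] [0.03314333 0.03210327] 56.3099365234375
[2.469, -0.32, 0.104, 0.001, 0.001, -0.084]
[2.487, -0.111, 0.106, 0.001, 0.001, -0.084]
[2.487, 0.099, 0.107, 0.001, 0.001, -0.084]
[2.47, 0.308, 0.109, 0.001, 0.001, -0.084]
[2.435, 0.515, 0.11, 0.001, 0.001, -0.084]
[2.383, 0.719, 0.11, 0.001, 0.001, -0.084]
[2.314, 0.917, 0.111, 0.001, 0.001, -0.084]
[2.228, 1.109, 0.111, 0.001, 0.001, -0.084]
[2.127, 1.292, 0.111, 0.001, 0.001, -0.084]
[2.011, 1.467, 0.111, 0.001, 0.001, -0.084]
[1.88, 1.631, 0.111, 0.001, 0.001, -0.084]
[1.736, 1.784, 0.11, 0.001, 0.001, -0.084]
```

View pics/blk.png

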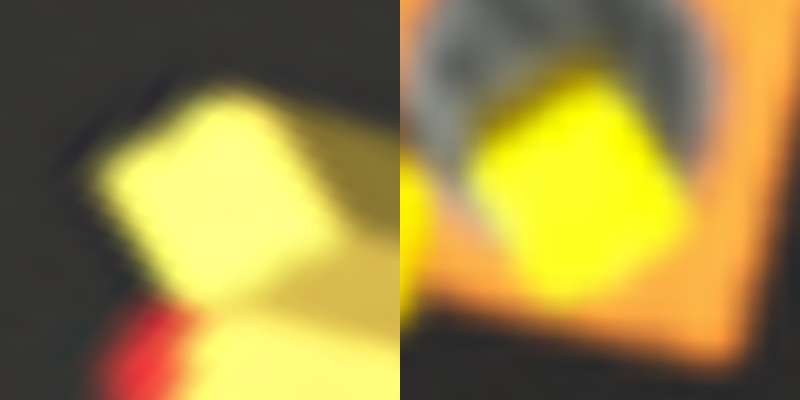

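The block's faces lie at about 57°, centre about (0.470, 0.355), with both views agreeing. I move above it.

```bash
python3 -m creep '[[2.5,-0.3,0.1,0,0,-0.084,0],[2.5,-0.1,0.1,0,0,-0.084,0],[2.5,0.1,0.1,0,0,-0.084,0],[2.5,0.3,0.1,0,0,-0.084,0],[2.4,0.5,0.1,0,0,-0.084,0],[2.4,0.7,0.1,0,0,-0.084,0],[2.3,0.9,0.1,0,0,-0.084,0],[2.2,1.1,0.1,0,0,-0.084,0],[2.1,1.3,0.1,0,0,-0.084,0],[2.0,1.5,0.1,0,0,-0.084,0],[1.9,1.6,0.1,0,0,-0.084,0],[1.7,1.8,0.1,0,0,-0.084,0]]'
python3 -m creep '[[0,0,0,0,0,0,0],[0,0,0,0,0,0,0]]'
python3 -c "
from h import *
plan([.470,.355,.080],down(147),3)"
```

```text
t: 13.4
position: [0.4665, 0.3568, 0.1535]
tcp_rot: [-0.0, 0.284, 0.959, -0.001]
contact_force: [0.2, -0.6, 0.1]
grip_width: 0.0918
t: 13.6
position: [0.4666, 0.3558, 0.1535]
tcp_rot: [-0.0, 0.286, 0.958, -0.001]
contact_force: [-0.0, -0.6, -0.3]
grip_width: 0.0919
[-0.109, 0.043, 2.45, -0.001, -0.0, -0.001]
[-0.109, 0.042, 2.45, -0.001, -0.0, -0.001]
[-0.109, 0.04, 2.45, -0.001, -0.0, -0.001]
```

```bash
python3 -m creep '[[-0.1,0,2.5,0,0,0,0],[-0.1,0,2.5,0,0,0,0],[-0.1,0.1,2.3,0,0,0,0],[0,0,0,0,0,0,0],[0,0,0,0,0,0,255],[0,0,0,0,0,0,255],[0,0,0,0,0,0,255],[0,0,0,0,0,0,255],[0,0,0,0,0,0,255],[0,0,0,0,0,0,255],[0,0,0,0,0,0,255],[0,0,0,0,0,0,255]]'
python3 -m creep '[[0,0,0,0,0,0,255],[0,0,0,0,0,0,255],[0,0,0,0,0,0,255],[0,0,0,0,0,0,255]]'
```

```text
t: 14.8
position: [0.4702, 0.3551, 0.0815]
tcp_rot: [-0.0, 0.286, 0.958, -0.0]
contact_force: [-0.7, 0.4, -0.8]
grip_width: 0.0321
t: 15.2
position: [0.4703, 0.3552, 0.0815]
tcp_rot: [0.0, 0.286, 0.958, 0.0]
contact_force: [0.5, 1.2, -0.7]
grip_width: 0.0235
```

```bash
python3 -m creep '[[0,0,0,0,0,0,0],[0,0,0,0,0,0,0],[0,0,0,0,0,0,0],[0,0,0,0,0,0.143,0],[0,0,0,0,0,0.143,0],[0,0,0,0,0,0.143,0],[0,0,0,0,0,0.143,0],[0,0,0,0,0,0.143,0],[0,0,0,0,0,0.143,0],[0,0,0,0,0,0.143,0],[0,0,0,0,0,0.143,0],[0,0,0,0,0,0.143,0]]'
python3 -m creep '[[0,0,0,0,0,0.143,0],[0,0,0,0,0,0.141,0],[0,0,0,0,0,0,0],[0,0,0,0,0,0,0]]'
python3 - <<'E'
from h import *
print(rot(manip.state()).as_matrix().round(3).tolist())
plan([.4703,.3552,.0815],down(57),1)
E
```

```text
t: 16.4
position: [0.4701, 0.3551, 0.0814]
tcp_rot: [0.0, 0.805, 0.593, -0.0]
contact_force: [-1.0, 0.5, -0.0]
grip_width: 0.0915
t: 16.8
position: [0.4702, 0.3551, 0.0814]
tcp_rot: [0.0, 0.879, 0.477, -0.0]
contact_force: [-0.1, -0.1, 0.4]
grip_width: 0.0921
[[0.545, 0.839, -0.0], [0.839, -0.545, -0.0], [-0.0, 0.0, -1.0]]
[0.015, 0.007, -0.006, 0.0, 0.0, -0.0]
```

```bash
python3 -m creep '[[0,0,0,0,0,0,255],[0,0,0,0,0,0,255],[0,0,0,0,0,0,255],[0,0,0,0,0,0,255],[0,0,0,0,0,0,255],[0,0,0,0,0,0,255],[0,0,0,0,0,0,255],[0,0,0,0,0,0,255],[0,0,0,0,0,0,255],[0,0,0,0,0,0,255],[0,0,0,0,0,0,255],[0,0,0,0,0,0,255]]'
python3 -m creep '[[0,0,-2,0,0,0,255],[0,0,-3,0,0,0,255],[0,0,-3,0,0,0,255],[0,0,-2,0,0,0,255],[0,0,0,0,0,0,255],[0,0,0,0,0,0,255]]'
python3 - <<'E'
from h import *
s=manip.state(); print(rot(s).as_matrix().round(3).tolist(),s["contact_force"])
plan([.494,-.189,.19],down(62),13)
E
```

```text
t: 18.0
position: [0.4701, 0.3551, 0.0815]
tcp_rot: [0.0, 0.88, 0.475, -0.0]
contact_force: [-1.0, 0.4, 0.9]
grip_width: 0.0241
t: 18.6
position: [0.4699, 0.3549, 0.1806]
tcp_rot: [0.0, 0.88, 0.475, -0.0]
contact_force: [-0.9, -0.3, -2.2]
grip_width: 0.0238
[[0.548, 0.836, -0.001], [0.836, -0.548, -0.001], [-0.001, -0.0, -1.0]] [-0.90113244 -0.33714639 -2.16630913]
[-3.398, 2.448, -0.07, -0.0, 0.0, -0.007]
[-3.415, 2.424, -0.07, -0.0, 0.0, -0.007]
[-3.432, 2.4, -0.07, -0.0, 0.0, -0.007]
[-3.449, 2.376, -0.07, -0.0, 0.0, -0.007]
[-3.465, 2.352, -0.07, -0.0, 0.0, -0.007]
[-3.482, 2.327, -0.071, -0.0, 0.0, -0.007]
[-3.498, 2.303, -0.071, -0.0, 0.0, -0.007]
[-3.514, 2.278, -0.071, -0.0, 0.0, -0.007]
[-3.53, 2.253, -0.071, -0.0, 0.0, -0.007]
[-3.546, 2.229, -0.071, -0.0, 0.0, -0.007]
[-3.561, 2.204, -0.071, -0.0, 0.0, -0.007]
[-3.577, 2.179, -0.072, -0.0, 0.0, -0.007]
[-3.592, 2.153, -0.072, -0.0, 0.0, -0.007]
```

```bash
python3 -m creep '[[-2.4,1.7,-0.05,0,0,-0.007,255],[-3.4,2.4,-0.07,0,0,-0.007,255],[-3.4,2.4,-0.07,0,0,-0.007,255],[-3.4,2.4,-0.07,0,0,-0.007,255],[-3.45,2.35,-0.07,0,0,-0.007,255],[-3.5,2.35,-0.07,0,0,-0.007,255],[-3.5,2.3,-0.07,0,0,-0.007,255],[-3.5,2.3,-0.07,0,0,-0.007,255],[-3.5,2.25,-0.07,0,0,-0.007,255],[-3.55,2.25,-0.07,0,0,-0.007,255],[-3.55,2.2,-0.07,0,0,-0.007,255],[-3.55,2.2,-0.07,0,0,-0.007,255]]'
python3 -m creep '[[-3,1.8,-0.07,0,0,-0.006,255],[-1.4,0.9,0,0,0,0,255],[0,0,0,0,0,0,255],[0,0,0,0,0,0,255],[0,0,0,0,0,0,255]]'
python3 - <<'E'
from h import *
s=manip.state(); print(rot(s).as_matrix().round(3).tolist(),s["contact_force"])
plan([.494,-.190,.145],down(62),3)
E
```

```text
t: 19.8
position: [0.492, -0.1348, 0.1878]
tcp_rot: [-0.001, 0.859, 0.512, -0.001]
contact_force: [-0.1, 0.2, -1.9]
grip_width: 0.024
t: 20.3
position: [0.4958, -0.1834, 0.1898]
tcp_rot: [-0.001, 0.857, 0.515, -0.0]
contact_force: [0.5, -0.2, -2.2]
grip_width: 0.0235
[[0.469, 0.883, -0.001], [0.883, -0.469, 0.001], [0.0, -0.002, -1.0]] [ 0.526288   -0.15964315 -2.20589556]
[-0.223, 0.053, 1.494, -0.001, -0.0, -0.0]
[-0.222, 0.052, 1.494, -0.001, -0.0, -0.0]
[-0.222, 0.052, 1.494, -0.001, -0.0, -0.0]
```

```bash
python3 -m creep '[[-0.22,0.05,1.5,0,0,0,255],[-0.22,0.05,1.5,0,0,0,255],[-0.22,0.05,1.5,0,0,0,255],[0,0,0,0,0,0,255],[0,0,0,0,0,0,255]]'
python3 - <<'E'
from h import *
s=manip.state(); print(s["position"],s["contact_force"])
plan([.494,-.190,.137],down(62),1)
shot("scene","scene6.png"); im=cv2.imread('pics/scene6.png')[120:220,180:300]; cv2.imwrite('pics/crop6.png',cv2.resize(im,None,fx=6,fy=6,interpolation=cv2.INTER_CUBIC))
E
```

```text
t: 20.8
position: [0.4944, -0.1905, 0.1457]
tcp_rot: [-0.0, 0.857, 0.515, -0.0]
contact_force: [-0.2, 0.2, -2.0]
grip_width: 0.0239
[ 0.49442031 -0.19052604  0.14569166] [-0.21934847  0.20014951 -1.96906582]
[0.027, -0.062, 0.869, -0.0, -0.0, -0.0]
```

View pics/crop6.png

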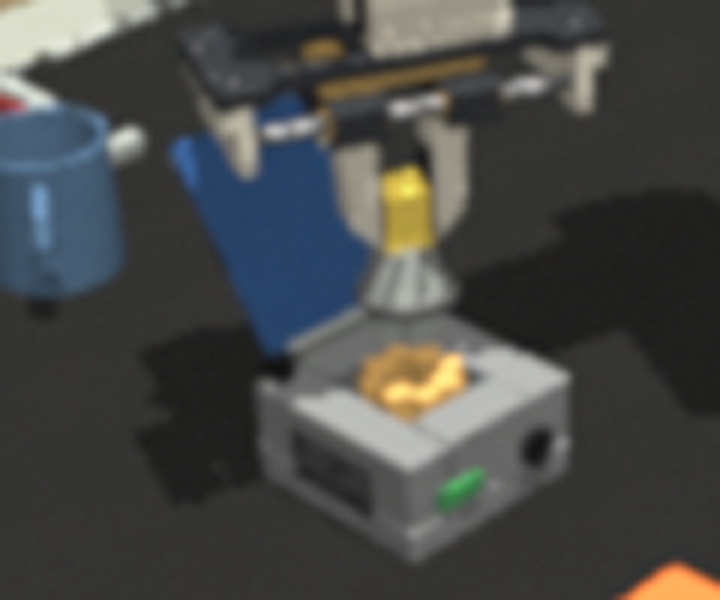

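The crop shows the spindle upright in the fingers over the drive (axis at crop x≈410, socket ≈ (413,378)). I lower it slowly.

```bash
python3 -m creep '[[0.03,-0.05,0.7,0,0,0,255],[0,0,0.7,0,0,0,255],[0,0,0.5,0,0,0,255],[0,0,0.2,0,0,0,255],[0,0,0.2,0,0,0,255],[0,0,0.2,0,0,0,255],[0,0,0,0,0,0,255]]'
python3 -c "
from h import *
s=manip.state();print(s['position'],s['contact_force'],s['wrist_torque'])"
```

```text
t: 21.55
position: [0.4939, -0.191, 0.1202]
tcp_rot: [-0.0, 0.858, 0.514, -0.0]
contact_force: [0.4, 0.3, -1.4]
grip_width: 0.0239
[ 0.49391281 -0.19099493  0.12022729] [ 0.36862004  0.28173461 -1.42220264] [ 0.02625789 -0.06732298 -0.0019585 ]
```

```bash
python3 -m creep '[[0,0,0.3,0,0,0,255],[0,0,0.3,0,0,0,255],[0,0,0.3,0,0,0,255],[0,0,0,0,0,0,255]]'
python3 -c "
from h import *
s=manip.state();print(s['position'],s['contact_force'],s['wrist_torque'])"
```

```text
t: 21.95
position: [0.4937, -0.1908, 0.1109]
tcp_rot: [-0.0, 0.858, 0.514, -0.0]
contact_force: [-0.5, -0.5, -2.5]
grip_width: 0.0234
[ 0.49366276 -0.19082739  0.11089077] [-0.47983858 -0.50159681 -2.50835192] [-0.0178552   0.00118557 -0.01055108]
```

```bash
python3 -m creep '[[0,0,0.3,0,0,0,255],[0,0,0.3,0,0,0,255],[0,0,0.3,0,0,0,255],[0,0,0.1,0,0,0,255],[0,0,0,0,0,0,255],[0,0,0,0,0,0,255]]'
python3 -c "
from h import *
s=manip.state();print(s['position'],s['contact_force'],s['wrist_torque'])"
```

```text
t: 22.55
position: [0.4941, -0.1911, 0.1018]
tcp_rot: [0.0, 0.857, 0.514, 0.0]
contact_force: [-1.7, 1.2, 5.8]
grip_width: 0.0236
[ 0.49413381 -0.19106765  0.10184616] [-1.74493029  1.21492463  5.80087162] [ 0.20382608  0.37065953 -0.01260631]
```

```bash
python3 -m creep '[[0,0,0.1,0,0,0,255],[0,0,0.1,0,0,0,255],[0,0,0,0,0,0,255],[0,0,0,0,0,0,255]]'
python3 -m creep '[[0,0,0.1,0,0,0,255],[0,0,0.1,0,0,0,255],[0,0,0,0,0,0,255],[0,0,0,0,0,0,255],[0,0,0,0,0,0,255]]'
python3 -c "
from h import *
s=manip.state();print(s['position'],s['contact_force'],s['wrist_torque'])"
```

```text
t: 22.95
position: [0.4942, -0.1911, 0.1004]
tcp_rot: [0.001, 0.857, 0.515, 0.0]
contact_force: [-3.1, 1.5, 9.3]
grip_width: 0.0237
t: 23.45
position: [0.4942, -0.1911, 0.1002]
tcp_rot: [0.001, 0.857, 0.515, 0.0]
contact_force: [-6.4, 3.7, 25.6]
grip_width: 0.0235
[ 0.4942002  -0.19109676  0.10024113] [-6.393286    3.71889699 25.56080435] [0.77538387 1.50855833 0.00565278]
```

```bash
python3 -m creep '[[0,0,-0.05,0,0,0,255],[0,0,0,0,0,0,255],[0,0,0,0,0,0,255],[0,0,0,0,0,0,255],[0,0,0,0,0,0,255]]'
python3 - <<'E'
from seg import *
s=manip.state();print(s['position'],s['contact_force'],s['wrist_torque'])
for n in("scene","top"):
    p,d=shot(n,n+"7.png"); W=world(n,d); hsv=cv2.cvtColor(p,cv2.COLOR_RGB2HSV)
    P,m=blob(hsv,W,(95,120,60),(125,255,255),(.41,.59,-.4,-.05),(.07,.3)); c=np.polyfit(P[:,2],P[:,1],1); print(n,len(P),"cover",np.pi/2+np.arctan(-c[0]))
    P,m=blob(hsv,W,(5,150,80),(22,255,255),(.4,.6,-.1,.2),(-.02,.12))
    if len(P): print('scraper',P.min(0).round(3),P.max(0).round(3),[np.median(P[(P[:,1]>a)&(P[:,1]<a+.03)][:,2]).round(4) for a in(-.03,0,.06,.1)])
im=cv2.imread('pics/scene7.png')[110:260,180:360]; cv2.imwrite('pics/crop7.png',cv2.resize(im,None,fx=4,fy=4,interpolation=cv2.INTER_CUBIC))
E
```

```text
t: 23.95
position: [0.4942, -0.1911, 0.1003]
tcp_rot: [0.001, 0.857, 0.515, 0.0]
contact_force: [-7.1, 3.4, 21.8]
grip_width: 0.0235
[ 0.49416496 -0.19108519  0.10025294] [-7.14502498  3.41004149 21.80190604] [ 0.64115826  1.3120195  -0.04218332]
scene 353 cover 1.9742039654874781
scraper [ 0.462 -0.04  -0.003] [0.529 0.132 0.027] [np.float64(0.0031), np.float64(0.0034), np.float64(0.0199), np.float64(0.0177)]Traceback (most recent call last):
  File "<stdin>", line 5, in <module>
    raise TypeError("expected non-empty vector for x")
TypeError: expected non-empty vector for x
```

```bash
python3 -c "
import cv2
im=cv2.imread('pics/scene7.png')[110:260,180:360]; cv2.imwrite('pics/crop7.png',cv2.resize(im,None,fx=4,fy=4,interpolation=cv2.INTER_CUBIC))"
```

```text
(no output)
```

View pics/crop7.png

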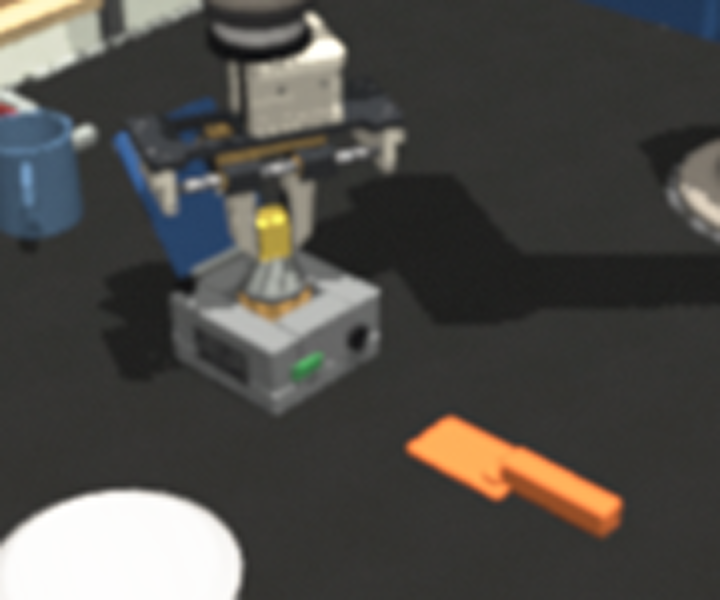

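The crop shows the flange seated on the brass at about (275,297), the cover leaning well back behind the gripper and the scraper flat on the mat. I hand in.

```bash
python3 -c "
from plant import manip
s=manip.state();print(s['t'],s['position'],s['contact_force'],s['grip_width']); print(manip.sign_off())"
```

```text
24.05 [ 0.49416729 -0.19106504  0.1002651 ] [-6.64898308  3.48735018 21.17521039] 0.02391266847862652
the job is handed in; nothing more can be done
None
```

I handed the job in at t = 24.05 s; no verdict is reported.

**What I did:** I used the scraper's blade to lift the cover and swing it back past upright, then laid the scraper flat on the mat. I took the grey spindle out of the stand by its yellow block and turned it about 5° to match the socket. Then I pushed it straight down to a firm stop, still gripped and pressing.

**Last checks:**
- **Spindle:** the tool stopped at z = 0.1003 m, against about 0.1005 m worked out for a flush flange. The press was about 21 N down with about 7.5 N sideways, and the grip was 23.9 mm on the 24 mm block. The last picture shows the flange on the brass.
- **Scraper:** it lies flat on the mat, clear of the arm.
- **Cover:** it measured 2.15 rad in both views after the swing. The final scene view, partly hidden by the gripper, read 1.97 rad, still well past upright.

**Failed or not checked:**
- The final check from the top camera failed, because the gripper hid the cover there.
- I did not measure the ejector's travel directly. I judged it from the spindle's height and the spring force.
- I did not measure the pot, funnel, mess kit, mug and jar again at the end. No move was planned to touch them.

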